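# Fit the photo-tube spacer and hold the beam slide on its mark

## Task

Set the microscope head up for a camera exposure: slide the blue spacer ring down over the upright steel photo tube until it sits fully home on the shoulder, lowering it rather than dropping it, and let go of it. Then pull the head's spring-return beam slide out by its blue paddle until the black pointer lies over the red mark, and keep it there: the program finishes while the gripper is still holding the paddle against the spring. Leave everything else on the bench where it stands.

Things in the scene. Friction and masses are not known exactly. Their poses are not given: they have to be found in the camera images.
- spacer: loose blue ring, 48 mm outside diameter, 32 mm bore, 28 mm high, open at both ends, about 80 g; stands on the bench; origin at the centre of its underside, z up its axis
- head: white microscope head fixed to the bench on a low stand, facing differently each time. Origin on the bench under the centre of its 90 x 90 mm block, whose top is 120 mm above the bench; base plate 170 x 140 x 14 mm. Its own -x axis is the direction in which the beam slide pulls out; two black eyepieces slope up and out on its -y side, to about 165 mm out and 160 mm high. Upright steel photo tube on top of the block, 12 mm from the origin towards +x
- tube_top (a point): centre of the photo tube's top end, 167 mm above the bench; tube 28 mm diameter, its top 6 mm tapering to 20 mm diameter
- tube_seat (a point): centre of the shoulder on which the spacer's underside rests, 132 mm above the bench; the shoulder is 42 mm in diameter and 12 mm high above the block, narrower than the spacer. Tube axis is vertical
- selector: the beam slide: steel rod with a blue upright paddle at its end and a black pointer under the paddle; moves straight along the head's -x axis, 0 to 60 mm, against a return spring (about 4 N at home, growing by 1.3 N per 10 mm; it snaps back when let go). Its frame is parallel to the head's and lies on the head's origin when home
- paddle (a point): gripping point of the paddle, on its centre line, 12 mm below its top edge, 120 mm above the bench. The paddle is 12 mm thick along the pull direction, 44 mm wide across it and 47 mm high (85 to 132 mm above the bench); when home its inner face is 51 mm from the block's face
- pointer (a point): middle of the outer part of the thin black pointer bar (3 mm wide along the pull direction) that sticks out to the head's -y side below the paddle, 71 mm above the bench; moves with the slide
- mark: red band on the aluminium index rail beneath the slide, 12 mm wide along the pull direction and 30 mm across it, fixed, at a different distance each time (24 to 42 mm of pull from home). Origin at the band's centre; its axes are parallel to the head's, so the pointer is over it when the pointer's x in this frame is 0
- objective: loose bystander: brass microscope objective standing upright, 30 mm diameter, 47 mm high; origin under its centre
- jar: loose bystander: clear specimen jar with white cap and paper label, 42 mm diameter, 55 mm high; origin under its centre
- oil: loose bystander: amber glass oil bottle with black cap, 32 mm diameter, 75 mm high; origin under its centre
- lockring: loose bystander: flat black plastic ring, 42 mm outside, 24 mm bore, 9 mm high (does not fit the tube); origin under its centre
- slidebox: loose bystander: open yellow tray of glass slides, 100 x 85 x 32 mm; origin under its centre
- tuberack: loose bystander: white rack of capped sample tubes with coloured caps, 75 x 170 mm, 92 mm high; origin under its centre
- stain: loose bystander: white plastic bottle with blue cap, 56 mm diameter, 120 mm high; origin under its centre

How it is judged:
By the outcome, as a careful person would: the job done as asked, in the order asked, and still so for the second after the job is handed in, while the arm keeps its last pose, push and grip.
It also fails if it takes over 54 s, if anything falls off the work surface, if the arm or the gripper's body presses on something with over 40 N, if the wrist force passes 120 N, or if a joint passes its speed limit or range.

## Robot

A 6-joint arm with a two-finger parallel gripper is mounted at the origin on the work surface. World frame = base frame: x ahead of the robot, y to its left, z up, the work surface at z = 0. Lengths are in mm, angles in rad, forces in N, time in s.
With the tool pointing down it reaches from about 275 to 750 mm from the base axis. Payload 10.2 kg.
Tool frame: the origin (TCP) lies at the very end of the fingers, on their centre line; the grasp point (between the pads) lies ctrl.grip_depth behind it (ctrl.grip_depth is the distance from the TCP to the grasp point, in mm); z points along the fingers, y is the direction in which the jaws open and shut (so a half turn about z gives the same grasp; the last joint's range is limited). The gripper opens to 85 mm and grips with 20 to 120 N. Pads are 22 mm wide; open, the fingers measure 114 mm over their backs; the gripper's body (76 mm by 85 mm) begins 54 mm behind the grasp point. The pads swing forward as they close: fully open they stand 13 mm farther back than shut.
Start: joints at [1.117, 0.313, 1.498, -0, 1.331, -0.223], TCP at [120.11, 511.082, 231.294] pointing down, gripper open.
Joint ranges: [-2.94, 2.94], [-0.97, 2.17], [0.19, 2.56], [-1.23, 4.37], [0.02, 3.11], [-2.88, 2.88]. Speed limits (rad/s): [2.39, 2.39, 3.01, 3.14, 3.14, 3.14].

## Interface

Orientations are given as a unit quaternion [w, x, y, z].
In Python, from rig import telemetry, eyes, ctrl, nets gives the robot as it stands. The module is installed in compiled form; this text tells all that it offers.
- The arm moves only by the tool drive_tool, never from a script. Its argument "series" is text: rows parted by semicolons, each of 7 numbers parted by spaces: the shift along the tool's x, y, z normalised to -1 to 1, where 1 is 0.12 m, then the turn, a rotation vector about the tool's x, y, z normalised to -1 to 1, where 1 is 0.5 rad, then the opening, from 0 (shut) to 1 (fully open). In form: tx ty tz wx wy wz hand; .... A call has 1 to 20 rows; each row is the pose to reach, as a shift and turn from the pose measured when the call began, along the tool's axes at that moment; what a row does not reach only later rows make up. A row lasts 1/10 s, in which the tool goes at most 50 mm and 8.59 degrees, less where a joint would pass 70% of its speed; a pose out of reach is approached as far as the arm can. A call with a number of a shift or a turn outside -1 to 1 is refused whole. A call with a gripper value outside its range is refused whole. The fingers move at their own pace and stop on an object; "newtons" is the grip in N (left out, the last holds). Time passes only in rows, so rows that repeat a pose let the fingers close. It gives the time, the measured TCP pose, the force and the opening at its end, in the units of the state.
- telemetry.sense(): the state, without advancing time (a new reading comes with each control period).
- eyes.capture(name): name is "side" or "top" or "wrist"; returns a dict with "frame" (400x640x3 uint8, red, green, blue), "fx", "fy", "cx", "cy" (pixels), "view" (4x4, takes a point from world to camera coordinates). Camera axes: x right, y up, looking along -z (the intrinsics and any distortion apply to the point x, -y, -z); pixel columns grow to the right and rows downward; lengths in mm; the calibration is good to about 2 mm. The wrist camera is an equidistant fisheye: a pixel r from the principal point sees the ray r / f radians off the axis. A picture is of the moment at which its call begins. There is no depth.
- ctrl.finish_job(): hands the job in, once; it reports no verdict.
Trained networks look in a picture, given as the dict that the camera call returned (one of the last four; its "shot" number tells which), for a name from the list of things; names that differ only in an ending like _2 or _b are one class to them, and where a whole thing is asked for, a point or a joint stands for the part that bears it (a point fixed in the world has none). Each returns a list of dicts, best first, with "confidence" (0 to 1); they miss things now and then, are a little off and sometimes report something else, mostly with a low value. They report only what shows in the picture. A call takes as long as a camera call.
- nets.spot_in(name, picture): "rect" ([left, top, right, bottom] in pixels, round what is visible of it).
The state is a dict: "time_s": time; "joints": joint angles; "dq": joint speeds; "tau": joint torques, N m; "eef_pos": TCP position; "ee_rot": TCP orientation; "force": force on the tool from outside, world axes, zero at the start; "wrist_torque": the same for the moment, N m; "grip_width": opening from 0.0 (shut) to 1.0 (fully open).
Only numpy, scipy, OpenCV 4.12 (cv2) and the standard library are available. Lean on these libraries where they do the work, as an engineer would, in place of code of your own. Each camera call takes 0.05 s, during which the arm holds its last target. There are 200 camera calls.

## Working session

There is one attempt and no reset: what is moved stays moved. The work goes in short steps, Python scripts to look and compute and a tool call to move; the robot and the scene stay as the last step left them, time stands still between calls to the robot, and variables do not carry over. Pictures are saved under pics/ and viewed, about 8 in all and at most 12, crops included, and the job is handed in when it is done.

Besides the shell and the picture viewer there is one more tool, called after "Request:" as name(argument=value, ...) on one line, values as JSON. drive_tool: Moves the arm, as the interface text tells. Scaled input: -1 to 1 covers 0.12 m each way for a shift and 0.5 rad each way for a turn. Its arguments: {"type":"object","properties":{"series":{"type":"string"},"newtons":{"type":"number"}},"required":["series"]}

```bash
mkdir -p pics
cat > h.py <<'E'
import numpy as np, cv2
from rig import telemetry, eyes, ctrl, nets
def cap(n,fn=None):
    p=eyes.capture(n)
    if fn: cv2.imwrite('pics/'+fn,cv2.cvtColor(p['frame'],cv2.COLOR_RGB2BGR))
    return p
def ray(p,u,v):
    a=(u-p['cx'])/p['fx']; b=(v-p['cy'])/p['fy']
    if p.get('fish'):
        r=np.hypot(a,b); k=np.sin(r)/r if r>1e-9 else 1; d=np.array([a*k,-b*k,-np.cos(r)])
    else: d=np.array([a,-b,-1.])
    V=np.array(p['view']); R=V[:3,:3]; return -R.T@V[:3,3], R.T@d
def atz(p,u,v,z):
    o,d=ray(p,u,v); return o+d*(z-o[2])/d[2]
def proj(p,X):
    V=np.array(p['view']); c=V[:3,:3]@np.array(X)+V[:3,3]; x,y,z=c[0],-c[1],-c[2]
    if p.get('fish'):
        r=np.hypot(x,y); t=np.arctan2(r,z); k=t/r if r>1e-9 else 0; x,y=x*k,y*k
    else: x,y=x/z,y/z
    return np.array([p['cx']+p['fx']*x,p['cy']+p['fy']*y])
def wrist(fn=None):
    p=cap('wrist',fn); p['fish']=1; return p
E
python3 - <<'E'
from h import *
print(telemetry.sense()); print(ctrl.grip_depth)
for c in ['top','side']:
    p=cap(c,c+'0.png'); print(c,[k for k in p],p['fx'],p['fy'],p['cx'],p['cy'],np.round(np.array(p['view']),3).tolist())
    for n in ['spacer','head','tube_top','selector','paddle','pointer','mark','objective','jar','oil','lockring','slidebox','tuberack','stain']:
        try: r=nets.spot_in(n,p)
        except Exception as e: r=[];print(n,e)
        for q in r[:2]:
            u=np.array(q['rect']); print(n,round(q['confidence'],2),np.round(u), np.round(atz(p,(u[0]+u[2])/2,(u[1]+u[3])/2,20)[:2]))
E
```

```text
{'time_s': 0.0, 'joints': array([ 1.11659933e+00,  3.13459330e-01,  1.49844549e+00, -1.96964746e-05,
        1.33098104e+00, -2.23384872e-01]), 'dq': array([-0.00060923, -0.00179809,  0.00010431, -0.00076197, -0.00222665,
       -0.00037236]), 'tau': array([ 1.23557766e-03, -4.12262893e+01, -2.59748483e+01, -1.58913313e-04,
        4.10965935e-03,  1.10784998e-05]), 'eef_pos': array([119.99699191, 510.83923759, 230.72713307]), 'ee_rot': array([-2.05875479e-04,  1.15147704e-01,  9.93348171e-01, -6.13027422e-04]), 'force': array([ 0.1038143 ,  0.1373151 , -0.45412552]), 'wrist_torque': array([-0.00367512, -0.0010353 , -0.03386611]), 'grip_width': 1.0026632205040642}
18.700000000000003
top ['frame', 'fx', 'fy', 'cx', 'cy', 'view', 'shot'] 474.8640821840398 474.8640821840398 316.57999744954503 192.7204277271686 [[-0.106, -0.994, -0.008, 22.667], [0.971, -0.105, 0.216, -584.178], [-0.216, 0.015, 0.976, -1331.037], [0.0, 0.0, 0.0, 1.0]]
spacer 0.55 [226. 203. 243. 219.] [563. 211.]
head 0.93 [288. 148. 376. 237.] [589. -86.]
tube_top 0.75 [288. 147. 381. 241.] [584. -94.]
selector 0.65 [34
[... 723 characters left out ...]
44, -0.539, 0.83, -199.724], [-0.255, 0.791, 0.557, -1133.73], [0.0, 0.0, 0.0, 1.0]]
head 0.68 [271. 176. 359. 250.] [ 611. -133.]
head 0.32 [311. 173. 326. 188.] [ 663. -335.]
tube_top 0.82 [276. 174. 355. 249.] [ 611. -140.]
selector 0.47 [305. 175. 323. 196.] [ 669. -301.]
paddle 0.63 [311. 172. 325. 187.] [ 667. -345.]
paddle 0.31 [285. 315. 305. 348.] [506. 345.]
objective 0.52 [336. 286. 345. 309.] [432. 211.]
jar 0.78 [286. 318. 304. 349.] [504. 350.]
oil 0.53 [230. 290. 242. 318.] [680. 304.]
lockring 0.34 [285. 318. 302. 349.] [509. 351.]
slidebox 0.95 [388. 189. 419. 214.] [ 338. -278.]
tuberack 0.73 [349. 150. 380. 190.] [ 515. -460.]
stain 0.86 [304. 147. 318. 182.] [ 728. -451.]
```

Run:
```python
import cv2,numpy as np
a=cv2.imread('pics/top0.png')[120:300,160:490]; b=cv2.imread('pics/side0.png')[130:360,200:440]
a=cv2.resize(a,(800,436),interpolation=2)
cv2.imwrite('pics/tz.png',a)
b=cv2.resize(b,(600,575),interpolation=2); cv2.imwrite('pics/sz.png',b)
```

```text
(no output)
```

View pics/tz.png

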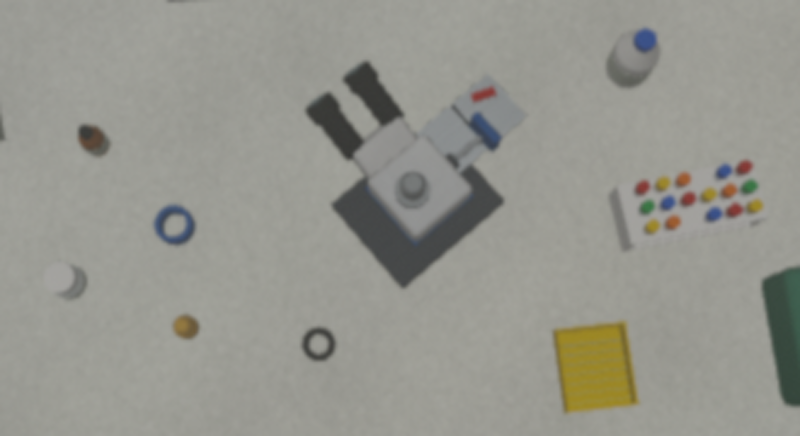

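View pics/sz.png

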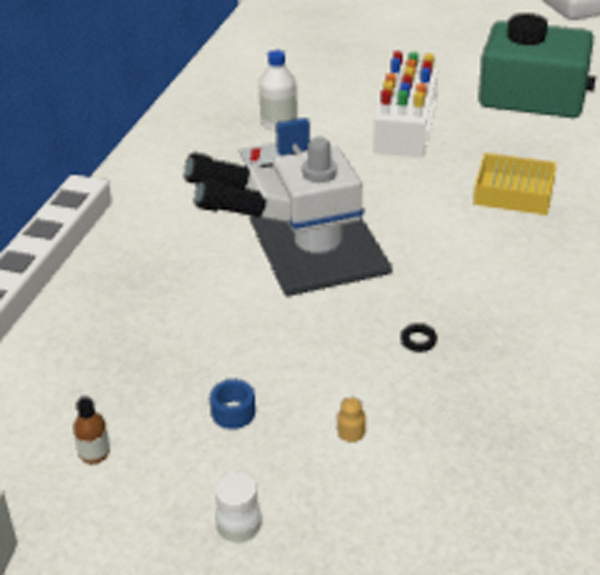

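The top view shows the ring at crop (174,225), the tube top at (413,184), the paddle at (485,131) and the red mark at (483,95). The head pulls towards the image's upper right. The neighbours stand clear of the ring.

```bash
cat >> h.py <<'E'
from scipy.spatial.transform import Rotation as R
def pose():
    s=telemetry.sense(); q=s['ee_rot']; return np.array(s['eef_pos']),R.from_quat([q[1],q[2],q[3],q[0]])
def down(yaw):  # tool y at world angle yaw, z down
    y=np.array([np.cos(yaw),np.sin(yaw),0]); z=np.array([0,0,-1.]); return R.from_matrix(np.c_[np.cross(y,z),y,z])
def plan(tp,yaw):
    p,r=pose(); T=down(yaw); tp=np.array(tp,float)
    rv=(r.inv()*T).as_rotvec(); d=r.inv().apply(tp-p)
    n=int(np.ceil(max(np.abs(rv).max()/.5,np.abs(d).max()/120,1)-1e-6))
    q=r
    for k in range(n):
        dd=q.inv().apply(tp-p)/(n); print(np.round(dd/120,3),np.round(rv/n/.5,3)); q=q*R.from_rotvec(rv/n)
E
python3 - <<'E'
from h import *
s=telemetry.sense(); p=cap('top')
z=lambda u,v,h:atz(p,160+u*330/800,120+v*180/436,h)
print('spacer',z(174,225,28)); t=z(413,184,167); print('tube',t)
pt=z(485,131,132); m=z(483,95,60); print('paddle',pt,'mark',m)
print('obj',z(186,326,47),'jar',z(60,275,55))
c=[z(u,v,120) for u,v in [(368,182),(423,135),(471,190),(416,240)]]; print(np.round(c))
print([np.degrees(np.arctan2(*(b-a)[:2][::-1])) for a,b in [(c[0],c[1]),(c[3],c[2])]], [np.degrees(np.arctan2(*(b-a)[:2][::-1])) for a,b in [(c[0],c[3]),(c[1],c[2])]])
d=pt-t;print(np.degrees(np.arctan2(d[1],d[0])),np.hypot(*d[:2]))
print(np.degrees(1.117))
plan([*z(174,225,28)[:2],230],np.radians(76.8-40))
E
```

```text
spacer [557.13910981 218.16701512  28.        ]
tube [547.49709677 -74.61351769 167.        ]
paddle [ 608.39856958 -166.29805799  132.        ] mark [ 672.36756946 -177.84346939   60.        ]
obj [429.57604736 208.9919479   47.        ] jar [505.75914265 353.88552661  55.        ]
[[ 565.  -25.  120.]
 [ 614.  -95.  120.]
 [ 543. -143.  120.]
 [ 492.  -73.  120.]]
[np.float64(-54.92005126685304), np.float64(-53.68225399962828)] [np.float64(-147.11271805708273), np.float64(-146.2430414925095)]
-56.40589233555652 110.06836203026032
63.999385716112954
[-0.821 -0.309  0.002] [ 0.    -0.     0.279]
[-0.856 -0.191  0.002] [ 0.    -0.     0.279]
[-0.874 -0.071  0.002] [ 0.    -0.     0.279]
[-0.875  0.052  0.002] [ 0.    -0.     0.279]
[-0.86   0.173  0.002] [ 0.    -0.     0.279]
```

Run:
```python
from h import *
plan([557,218,200],0)
```

```text
[-0.821 -0.309  0.052] [ 0.    -0.     0.536]
[-0.873 -0.081  0.052] [ 0.    -0.     0.536]
[-0.863  0.153  0.052] [ 0.    -0.     0.536]
[-0.792  0.377  0.052] [ 0.    -0.     0.536]
[-0.664  0.573  0.052] [ 0.    -0.     0.536]
```

Request:
drive_tool(series="-.2 -.08 0 0 0 .12 1; -.45 -.17 .02 0 0 .3 1; -.7 -.26 .04 0 0 .45 1; -.82 -.31 .05 0 0 .536 1")

```text
time_s: 1.95
eef_pos: [209.0, 451.2, 225.2]
ee_rot: [0.0, 0.249, 0.969, -0.0]
force: [-0.6, 0.6, -0.6]
grip_width: 0.999
```

Request:
drive_tool(series="-.3 -.03 0 0 0 .18 1; -.6 -.05 .02 0 0 .36 1; -.87 -.08 .05 0 0 .536 1")

```text
time_s: 2.25
eef_pos: [297.1, 391.6, 219.3]
ee_rot: [0.0, 0.378, 0.926, 0.0]
force: [0.1, 0.1, -1.1]
grip_width: 0.999
```

Request:
drive_tool(series="-.3 .05 0 0 0 .18 1; -.6 .1 .02 0 0 .36 1; -.86 .15 .05 0 0 .536 1")

```text
time_s: 2.55
eef_pos: [384.9, 331.1, 213.6]
ee_rot: [0.001, 0.5, 0.866, 0.0]
force: [0.3, 0.4, 0.1]
grip_width: 1.002
```

Request:
drive_tool(series="-.28 .13 0 0 0 .18 1; -.55 .26 .02 0 0 .36 1; -.79 .38 .05 0 0 .536 1;-.79 .38 .05 0 0 .536 1")

```text
time_s: 2.95
eef_pos: [474.1, 269.6, 206.8]
ee_rot: [0.001, 0.613, 0.79, 0.0]
force: [0.6, 0.8, 0.1]
grip_width: 1.003
```

Run:
```python
from h import *
plan([557,218,200],0)
```

```text
[-0.588  0.563  0.058] [0.002 0.001 0.5  ]
```

Request:
drive_tool(series="-.2 .2 .02 0 0 .17 1;-.4 .4 .04 0 0 .34 1; -.59 .56 .06 0 0 .5 1;-.59 .56 .06 0 0 .5 1")

```text
time_s: 3.35
eef_pos: [558.3, 216.0, 198.9]
ee_rot: [0.001, 0.708, 0.706, -0.0]
force: [0.0, 0.9, -0.2]
grip_width: 1.004
```

Run:
```python
from h import *
p=wrist('w1.png'); print(pose()[0], p['fx'],p['cx'],p['cy'])
for q in nets.spot_in('spacer',p)[:2]:
    u=q['rect']; c=(u[0]+u[2])/2,(u[1]+u[3])/2; print(q['confidence'],np.round(u),atz(p,*c,14))
print(proj(p,[557,218,28]))
```

```text
[556.98671373 217.21752334 199.19918849] 309.70691628693146 320.365479850372 198.77374929261666
0.75 [302. 151. 345. 202.] [563.61626149 217.4948405   14.        ]
0.52 [416.  77. 460. 106.] [688.96948533 314.0606686   14.        ]
[317.42703222 178.83899844]
```

View pics/w1.png

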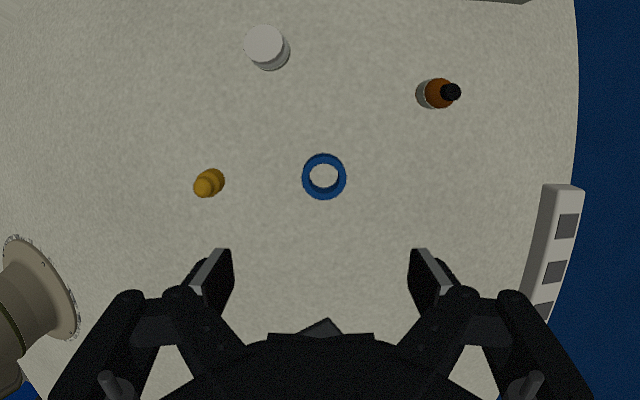

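```bash
cat >> h.py <<'E'
from scipy.optimize import least_squares
def ringfit(p,x0,z0,box,h=28):
    f=p['frame'].astype(int); l,t,r,b=box; s=f[t:b,l:r]
    m=((s[...,2]>s[...,0]*1.5+10)&(s[...,2]>50)).astype(np.uint8)
    c,_=cv2.findContours(m,cv2.RETR_EXTERNAL,cv2.CHAIN_APPROX_NONE); c=max(c,key=cv2.contourArea)
    hull=cv2.convexHull(c)[:,0].astype(float)+[l,t]; a=np.linspace(0,2*np.pi,60)
    def res(x):
        P=np.array([proj(p,[x[0]+24*np.cos(k),x[1]+24*np.sin(k),z]) for z in (z0,z0+h) for k in a]).astype(np.float32)
        H=cv2.convexHull(P); return [cv2.pointPolygonTest(H,(float(u),float(v)),True) for u,v in hull]
    r=least_squares(res,x0,diff_step=1e-3); return r.x,np.sqrt(np.mean(r.fun**2))
E
python3 - <<'E'
from h import *
p=wrist(); print(ringfit(p,[562,218],0,(290,140,360,215)))
print(ringfit(cap('top'),[562,218],0,(218,195,250,226)))
E
```

```text
(array([563.38150086, 218.26914339]), np.float64(1.113226362018797))
(array([563.57406878, 229.17581112]), np.float64(0.6234318040369631))
```

Run:
```python
from h import *
plan([563.5,218.3,100],0)
```

```text
[-0.002  0.062  0.834] [0.002 0.    0.004]
```

Request:
drive_tool(series="0 .03 .3 0 0 0 1;0 .06 .6 0 0 0 1;0 .06 .83 0 0 0 1;0 .06 .83 0 0 0 1;0 .06 .83 0 0 0 1")

```text
time_s: 4.05
eef_pos: [563.1, 219.2, 101.6]
ee_rot: [0.001, 0.706, 0.708, 0.001]
force: [0.2, -0.1, 0.5]
grip_width: 1.003
```

Run:
```python
from h import *
p=wrist('w2.png'); print(pose()[0])
print(ringfit(p,[563,218],0,(230,90,420,260)))
for q in nets.spot_in('spacer',p)[:1]:
    u=q['rect']; c=(u[0]+u[2])/2,(u[1]+u[3])/2; print(q['confidence'],np.round(u),atz(p,*c,14))
plan([563.5,218.3,4],0)
```

```text
[563.69080373 219.19244183 102.4289798 ]
(array([563.48023106, 218.25886578]), np.float64(1.2364337863743802))
0.79 [288. 175. 350. 242.] [564.05318859 216.23413056  14.        ]
[-0.007 -0.007  0.822] [ 0.009 -0.001  0.006]
```

View pics/w2.png

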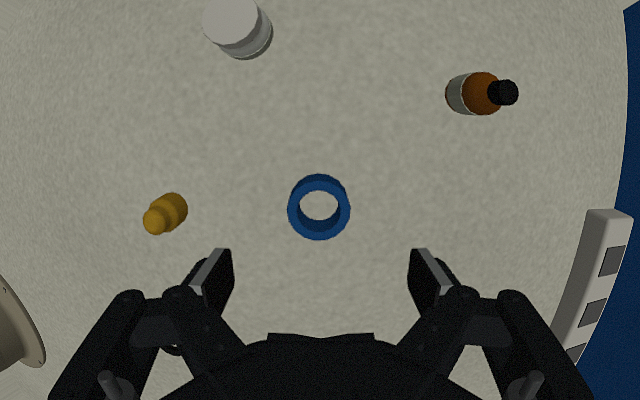

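The ring is centred near (319,207), midway between the pads. I'm descending.

Request:
drive_tool(series="0 0 .2 0 0 0 1;0 0 .4 0 0 0 1;-.01 0 .6 0 0 0 1;-.01 -.01 .75 0 0 0 1;-.01 -.01 .82 0 0 0 1;-.01 -.01 .82 0 0 0 1;-.01 -.01 .82 0 0 0 .5;-.01 -.01 .82 0 0 0 .4;-.01 -.01 .82 0 0 0 .4;-.01 -.01 .82 0 0 0 .4;-.01 -.01 .82 0 0 0 .4;-.01 -.01 .82 0 0 0 .4", newtons=30)

```text
time_s: 5.35
eef_pos: [563.7, 218.1, 5.6]
ee_rot: [0.002, 0.706, 0.708, 0.002]
force: [-1.9, -0.3, 5.8]
grip_width: 0.552
```

Run:
```python
from h import *
print(pose()[0],telemetry.sense()['grip_width']*85)
```

```text
[563.69790109 218.07989907   5.59905268] 46.95122690177221
```

Request:
drive_tool(series="0 0 -.2 0 0 0 .4;0 0 -.5 0 0 0 .4;0 0 -.8 0 0 0 .4;0 0 -1 0 0 0 .4;0 0 -1 0 0 0 .4")

```text
time_s: 5.85
eef_pos: [564.6, 218.4, 129.7]
ee_rot: [0.004, 0.706, 0.708, 0.005]
force: [0.3, 0.5, -0.6]
grip_width: 0.552
```

Run:
```python
from h import *
print(telemetry.sense()['grip_width'])
plan([481,-120,240],np.radians(-56))
```

```text
0.5519681675640713
[-0.939 -0.231 -0.311] [ 0.007 -0.006  0.654]
[-0.964  0.082 -0.308] [ 0.007 -0.006  0.654]
[-0.888  0.386 -0.307] [ 0.007 -0.006  0.654]
```

Request:
drive_tool(series="-.2 -.05 -.2 0 0 .16 .4;-.45 -.11 -.4 0 0 .33 .4;-.7 -.17 -.6 0 0 .5 .4;-.94 -.23 -.7 0 0 .65 .4;-.94 -.23 -.7 0 0 .65 .4")

```text
time_s: 6.35
eef_pos: [536.2, 102.7, 214.2]
ee_rot: [0.004, 0.813, 0.583, 0.007]
force: [0.1, 0.4, -1.6]
grip_width: 0.553
```

Request:
drive_tool(series="-.3 .02 -.1 0 0 .2 .4;-.6 .05 -.2 0 0 .4 .4;-.96 .08 -.23 0 0 .65 .4;-.96 .08 -.23 0 0 .65 .4")

```text
time_s: 6.75
eef_pos: [507.3, -12.6, 240.6]
ee_rot: [0.003, 0.898, 0.441, 0.007]
force: [-0.5, 0.7, -0.8]
grip_width: 0.546
```

Request:
drive_tool(series="-.3 .13 0 0 0 .2 .4;-.6 .26 0 0 0 .4 .4;-.89 .39 0 0 0 .65 .4;-.89 .39 0 0 0 .65 .4;-.89 .39 0 0 0 .65 .4")

```text
time_s: 7.25
eef_pos: [479.0, -125.3, 239.2]
ee_rot: [0.001, 0.957, 0.29, 0.006]
force: [0.5, 0.4, -0.4]
grip_width: 0.552
```

Run:
```python
from h import *
p=wrist('w3.png'); print(pose()[0],pose()[1].as_matrix()[:,1],telemetry.sense()['joints'])
for n in ['head','tube_top','paddle','pointer','mark']:
    for q in nets.spot_in(n,p)[:1]: print(n,q['confidence'],np.round(q['rect']))
```

```text
[ 479.1805041  -124.74052749  239.37541366] [ 0.55599216 -0.83116648  0.00591651] [-0.49589386  0.23374783  1.58034734  0.0080452   1.31670949  0.48331907]
head 0.65 [254.   0. 479. 163.]
tube_top 0.62 [259.   1. 481. 162.]
paddle 0.89 [396.  47. 460. 122.]
pointer 0.78 [394.  54. 462. 125.]
mark 0.63 [450.  52. 477.  73.]
```

View pics/w3.png

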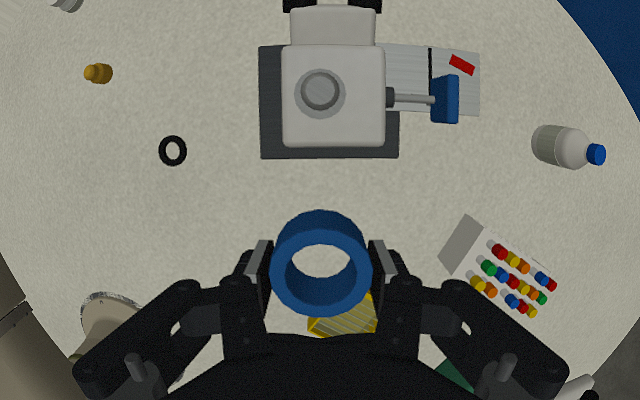

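Run:
```python
import cv2
a=cv2.imread('pics/w3.png')[0:180,250:490]; cv2.imwrite('pics/w3z.png',cv2.resize(a,(800,600),interpolation=cv2.INTER_CUBIC))
```

```text
(no output)
```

View pics/w3z.png

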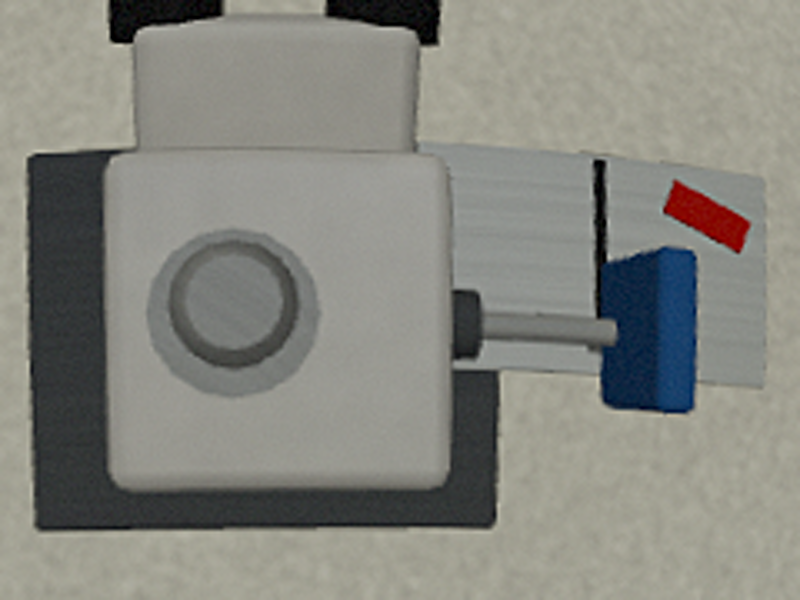

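The view is clear: tube top at (320,91), paddle top at (453,99), pointer bar at (430,65) and red mark at (462,65). Next I fit the head pose and triangulate the mark.

Run:
```python
from h import *
p=wrist(); pt=cap('top'); ps=cap('side')
Z=lambda u,v:np.array([250+u*.3,v*.3])
obs=[((12,0,166.5),Z(233,303)),((12,0,132),Z(234,313)),((-102,0,132),Z(677,330))]
edges=[((45,0,118),Z(105,330),0),((-45,0,118),Z(452,330),0),((0,45,118),Z(278,490),1),((0,-45,118),Z(278,153),1)]
def W(x,q):
    c,s=np.cos(x[2]),np.sin(x[2]); return [x[0]+c*q[0]-s*q[1],x[1]+s*q[0]+c*q[1],q[2]]
def res(x):
    r=[]
    for q,o in obs: r+=list(proj(p,W(x,q))-o)
    for q,o,k in edges: r.append(.5*(proj(p,W(x,q))-o)[k])
    return r
s=least_squares(res,[555,-85,np.radians(124)]); x=s.x
print('head',x[:2],np.degrees(x[2]),np.round(s.fun,1)); print('tube',W(x,(12,0,167)),'paddle',W(x,(-102,0,120)))
tt=W(x,(12,0,167))
for n,c in (('top',pt),('side',ps)): print(n,proj(c,tt),proj(c,W(x,(-102,0,132))))
print('top obs',160+413*.4125,120+184*.4128,160+485*.4125,120+131*.4128)
o=[(p,Z(708,216)),(pt,(359.2,159.2)),(ps,(302,191.6))]
m=least_squares(lambda X:np.r_[o[0][0] is not None and proj(p,X)-o[0][1],proj(pt,X)-o[1][1],proj(ps,X)-o[2][1]],[670,-178,60])
c,sn=np.cos(x[2]),np.sin(x[2])
loc=lambda X:(np.array([[c,sn],[-sn,c]])@(np.array(X[:2])-x[:2])).round(1)
print('mark',m.x,m.fun.round(1),loc(m.x))
for z in (50,60,66,71): print(z,'mark',loc(atz(p,*Z(708,216),z)),[loc(atz(p,*Z(*k),z)).tolist() for k in [(676,180),(750,222),(742,252),(665,210)]],'pointer',loc(atz(p,*Z(599,165),z)),loc(atz(p,*Z(601,290),z)),'rail',[loc(atz(p,*Z(*k),z)).tolist() for k in [(430,142),(765,180),(765,387)]])
```

```text
head [559.52948536 -86.10920851] 124.4268471393438 [ 0.2  0.  -0.3  0.3  0.1  0.  -0.3  0.3  0.1 -0.9]
tube [np.float64(552.7452425751499), np.float64(-76.211024347043), 167] paddle [np.float64(617.1955490565712), np.float64(-170.24377393170022), 120]
top [330.73003339 194.0206414 ] [361.05960499 170.93127769]
side [326.09769332 185.78130618] [315.5329304  177.90457562]
top obs 330.36249999999995 195.9552 360.0625 174.0768
mark [ 674.10703778 -178.52726584   69.49986603] [-0.9  0.6  0.4 -1.5 -1.1 -1. ] [-141.   -42.3]
50 mark [-151.8  -46.8] [[-139.6, -58.3], [-168.7, -46.7], [-165.2, -35.4], [-135.1, -47.1]] pointer [-111.   -60.4] [-111.   -17.1] rail [[-52.9, -63.9], [-175.4, -63.0], [-175.3, 11.8]]
60 mark [-146.8  -44.9] [[-135.0, -56.0], [-163.3, -44.8], [-159.9, -33.9], [-130.7, -45.1]] pointer [-107.3  -58.1] [-107.3  -16.1] rail [[-50.9, -61.5], [-169.8, -60.6], [-169.7, 12.0]]
66 mark [-143.9  -43.7] [[-132.3, -54.7], [-160.0, -43.6], [-156.7, -32.9], [-128.0, -44.0]] pointer [-105.1  -56.8] [-105.1  -15.5] rail [[-49.7, -60.0], [-166.4, -59.2], [-166.3, 12.1]]
71 mark [-141.4  -42.8] [[-130.0, -53.6], [-157.3, -42.7], [-154.0, -32.1], [-125.8, -43.0]] pointer [-103.2  -55.6] [-103.2  -15. ] rail [[-48.7, -58.8], [-163.6, -58.0], [-163.5, 12.1]]
```

Run:
```python
from h import *
plan([552.7,-76.2,195],np.radians(-55.57))
```

```text
[ 0.733 -0.003  0.385] [ 0.015 -0.024 -0.025]
```

Request:
drive_tool(series=".2 0 0 .01 -.02 -.02 .4;.4 0 .1 .01 -.02 -.02 .4;.6 0 .2 .015 -.024 -.025 .4;.733 -.003 .3 .015 -.024 -.025 .4;.733 -.003 .385 .015 -.024 -.025 .4;.733 -.003 .385 .015 -.024 -.025 .4;.733 -.003 .385 .015 -.024 -.025 .4")

```text
time_s: 8.4
eef_pos: [552.3, -76.7, 195.4]
ee_rot: [0.0, 0.955, 0.296, 0.0]
force: [0.7, 0.0, -1.3]
grip_width: 0.548
```

Run:
```python
from h import *
p=wrist('w4.png'); plan([552.7,-76.2,195],np.radians(-55.57)); print(pose()[0],pose()[1].as_matrix()[:,2])
print(proj(p,[552.7,-76.2,167]), proj(p,[552.7,-76.2,218]))
z=pose()[0][2]-5.6
print(ringfit(p,[552.7,-76.2],z,(250,190,400,330)))
cv2.imwrite('pics/w4z.png',cv2.resize(cv2.imread('pics/w4.png')[190:340,220:420],(800,600),interpolation=2))
```

```text
[ 0.004 -0.003  0.006] [ 0.002 -0.001 -0.002]
[552.50281059 -76.76791649 195.7732033 ] [ 1.01352285e-03 -3.26674931e-04 -9.99999433e-01]
[319.97366877 234.75417473] [319.84434692 278.53300718]
(array([553.38674485, -75.99135305]), np.float64(1.5917166516395194))
```

View pics/w4z.png

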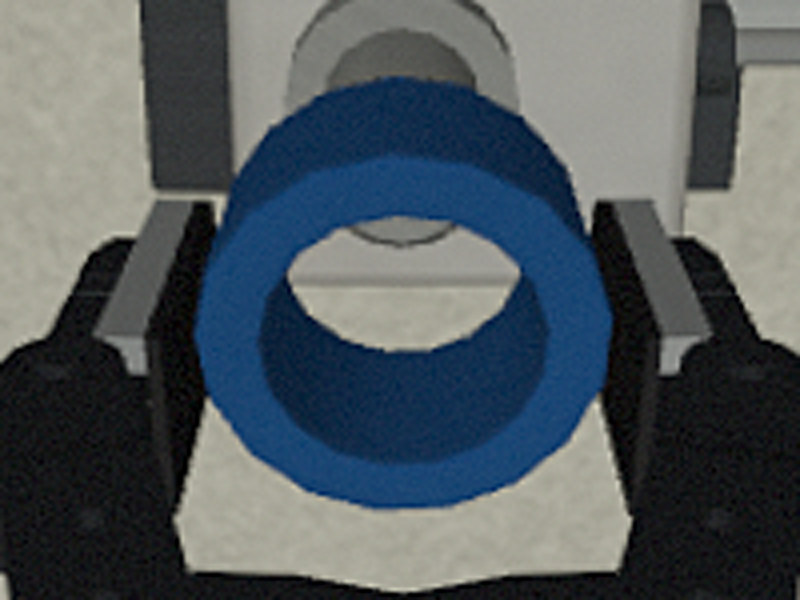

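The ring is aligned laterally with the tube (both near column 403 in the crop). I'm lowering gently while watching the force.

Request:
drive_tool(series="0 0 .05 0 0 0 .4;0 0 .1 0 0 0 .4;0 0 .15 0 0 0 .4;0 0 .2 0 0 0 .4;0 0 .25 0 0 0 .4;0 0 .28 0 0 0 .4;0 0 .31 0 0 0 .4;0 0 .31 0 0 0 .4")

```text
time_s: 9.25
eef_pos: [552.4, -76.7, 158.1]
ee_rot: [0.0, 0.955, 0.296, 0.0]
force: [-0.5, 0.2, -0.7]
grip_width: 0.547
```

Request:
drive_tool(series="0 0 .04 0 0 0 .4;0 0 .08 0 0 0 .4;0 0 .12 0 0 0 .4;0 0 .14 0 0 0 .4;0 0 .15 0 0 0 .4;0 0 .15 0 0 0 .4")

```text
time_s: 9.85
eef_pos: [552.4, -76.7, 140.0]
ee_rot: [0.0, 0.955, 0.296, 0.0]
force: [0.4, 0.5, 0.2]
grip_width: 0.554
```

Request:
drive_tool(series="0 0 .01 0 0 0 .4;0 0 .015 0 0 0 .4;0 0 .02 0 0 0 .4;0 0 .025 0 0 0 .4;0 0 .025 0 0 0 .4")

```text
time_s: 10.35
eef_pos: [552.5, -76.7, 137.7]
ee_rot: [0.0, 0.955, 0.296, 0.0]
force: [-2.4, 0.4, 4.9]
grip_width: 0.55
```

Request:
drive_tool(series="0 0 .006 0 0 0 .4;0 0 .006 0 0 0 .4")

```text
time_s: 10.55
eef_pos: [552.4, -76.7, 137.7]
ee_rot: [0.0, 0.955, 0.296, 0.0]
force: [-3.5, 0.3, 4.8]
grip_width: 0.552
```

Request:
drive_tool(series="0 0 0 0 0 0 .58;0 0 0 0 0 0 .62;0 0 0 0 0 0 .7;0 0 0 0 0 0 .8;0 0 0 0 0 0 .8;0 0 0 0 0 0 .8")

```text
time_s: 11.15
eef_pos: [552.4, -76.7, 137.6]
ee_rot: [0.0, 0.955, 0.296, 0.0]
force: [-0.9, 0.6, -0.2]
grip_width: 0.805
```

Request:
drive_tool(series="0 0 -.1 0 0 0 .8;0 0 -.2 0 0 0 .8;0 0 -.35 0 0 0 .8;0 0 -.55 0 0 0 .8;-.2 0 -.75 0 0 0 .8;-.4 0 -.75 0 0 0 .8;-.5 0 -.75 0 0 0 .8;-.5 0 -.75 0 0 0 .8")

```text
time_s: 11.95
eef_pos: [502.3, -111.1, 228.2]
ee_rot: [0.001, 0.956, 0.295, 0.001]
force: [1.2, 0.5, 0.4]
grip_width: 0.803
```

Run:
```python
from h import *
p=wrist('w5.png'); print(pose()[0])
for z in (132,135,140): print(z,ringfit(p,[552.7,-76.2],z,(270,90,370,230)))
cv2.imwrite('pics/w5z.png',cv2.resize(cv2.imread('pics/w5.png')[0:240,220:540],(800,600),interpolation=2))
plan([617.2,-170.2,190],np.radians(-55.57))
```

```text
[ 502.88914949 -110.61863283  227.89114057]
132 (array([553.71708798, -75.90294379]), np.float64(1.0254995356792425))
135 (array([553.8241592 , -75.86450105]), np.float64(1.5140330304163274))
140 (array([554.0020899 , -75.80076323]), np.float64(2.367827795715355))
[0.506 0.947 0.317] [ 0.002 -0.002 -0.003]
```

View pics/w5z.png

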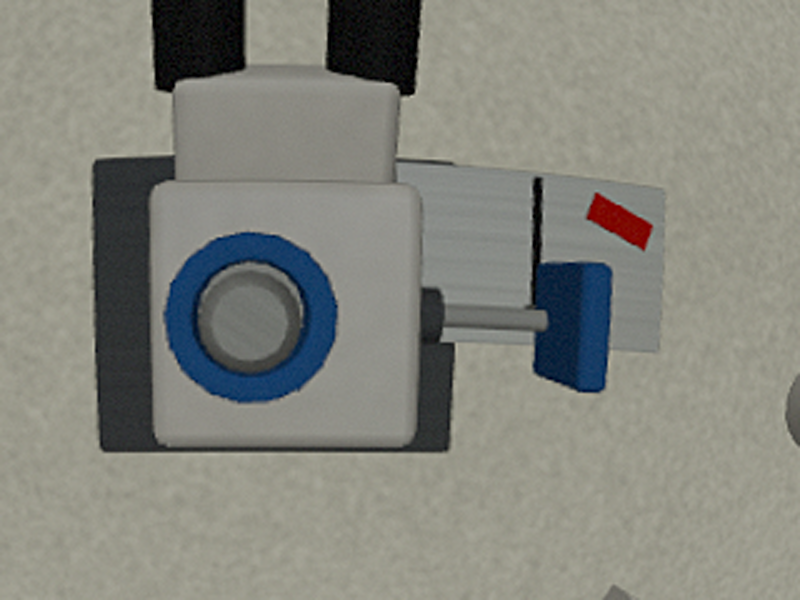

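The ring is fully on the shoulder: it's concentric with the tube and the fit is best at z=132. Next is the paddle, after a check of the rod height.

Run:
```python
from h import *
p=wrist(); x=[559.53,-86.11,np.radians(124.43)]
c,s=np.cos(x[2]),np.sin(x[2])
W=lambda q:[x[0]+c*q[0]-s*q[1],x[1]+s*q[0]+c*q[1],q[2]]
print('obs', 220+490*.4, 317*.4)
for z in (85,95,105,115): print(z,proj(p,W((-78,0,z))))
print(W((-102,0,0)))
plan([617.2,-170.2,195],np.radians(-55.57))
```

```text
obs 416.0 126.80000000000001
85 [414.97459136 126.72372778]
95 [418.17179413 127.34761299]
105 [421.5837608  128.02069628]
115 [425.23193973 128.74873439]
[np.float64(617.2006933465735), np.float64(-170.24139205389082), 0]
[0.502 0.948 0.273] [ 0.002 -0.001 -0.002]
```

Request:
drive_tool(series=".1 .25 0 0 0 0 .5;.2 .5 .05 0 0 0 .5;.35 .75 .1 0 0 0 .5;.5 .947 .2 0 0 0 .5;.506 .947 .27 0 0 0 .5;.506 .947 .27 0 0 0 .5")

```text
time_s: 12.65
eef_pos: [617.4, -168.9, 193.0]
ee_rot: [-0.001, 0.955, 0.296, -0.001]
force: [-0.5, 0.4, 0.1]
grip_width: 0.501
```

Run:
```python
from h import *
p=wrist('w6.png'); print(pose()[0])
plan([617.2,-170.2,105],np.radians(-55.57))
cv2.imwrite('pics/w6z.png',cv2.resize(cv2.imread('pics/w6.png')[140:340,180:460],(800,571),interpolation=2))
```

```text
[ 617.30537509 -169.0089884   194.51331488]
[-0.006  0.008  0.746] [-0.002  0.    -0.   ]
```

View pics/w6z.png

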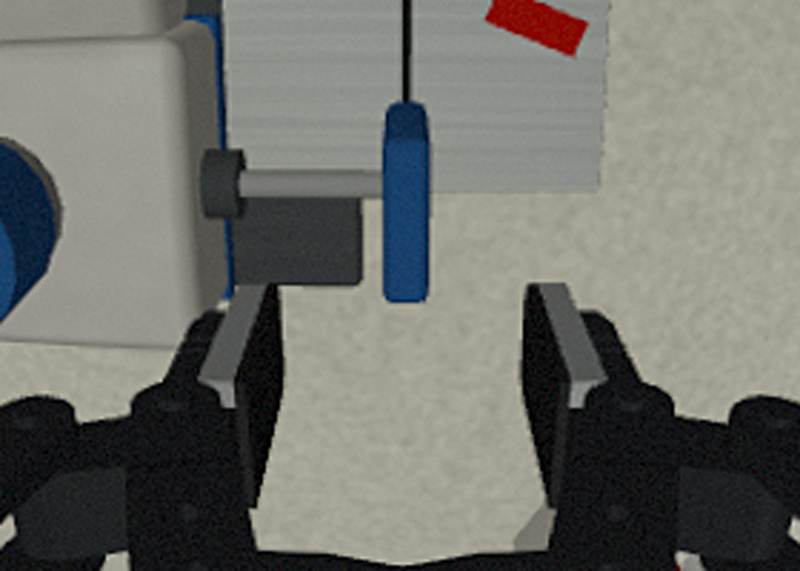

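Request:
drive_tool(series="0 0 .2 0 0 0 .5;0 0 .4 0 0 0 .5;0 .01 .6 0 0 0 .5;0 .01 .7 0 0 0 .5;0 .01 .755 0 0 0 .5;0 .01 .755 0 0 0 .5", newtons=60)

```text
time_s: 13.3
eef_pos: [617.9, -169.8, 104.2]
ee_rot: [-0.0, 0.955, 0.296, -0.0]
force: [0.1, 0.2, -0.2]
grip_width: 0.496
```

Request:
drive_tool(series="0 0 0 0 0 0 .3;0 0 0 0 0 0 .15;0 0 0 0 0 0 .05;0 0 0 0 0 0 .02;0 0 0 0 0 0 .02;0 0 0 0 0 0 .02;0 0 0 0 0 0 .02", newtons=60)

```text
time_s: 14.0
eef_pos: [618.1, -169.6, 105.6]
ee_rot: [-0.0, 0.955, 0.296, 0.0]
force: [-3.6, 3.0, 6.3]
grip_width: 0.131
```

Request:
drive_tool(series="0 .04 0 0 0 0 .02;0 .09 0 0 0 0 .02;0 .14 0 0 0 0 .02;0 .19 0 0 0 0 .02;0 .24 0 0 0 0 .02;0 .28 0 0 0 0 .02;0 .3 0 0 0 0 .02;0 .3 0 0 0 0 .02;0 .3 0 0 0 0 .02")

```text
time_s: 14.9
eef_pos: [637.7, -198.3, 105.6]
ee_rot: [-0.002, 0.955, 0.296, -0.001]
force: [-5.9, 5.5, 2.6]
grip_width: 0.131
```

Run:
```python
from h import *
p=wrist('w7.png'); P,r=pose(); print(P,r.as_matrix()[:,1])
d=P-np.array([617.2,-170.24,0]); a=np.radians(-55.57); print('pull',d[0]*np.cos(a)+d[1]*np.sin(a),'lat',-d[0]*np.sin(a)+d[1]*np.cos(a))
cap('side','s7.png');
cv2.imwrite('pics/w7z.png',cv2.resize(cv2.imread('pics/w7.png')[90:290,220:440],(660,600),interpolation=2))
```

```text
[ 637.67048031 -198.28366497  105.63414204] [ 0.56551317 -0.82473262 -0.00330974]
pull 34.70489573226594 lat 1.0285529612961462
```

View pics/w7z.png

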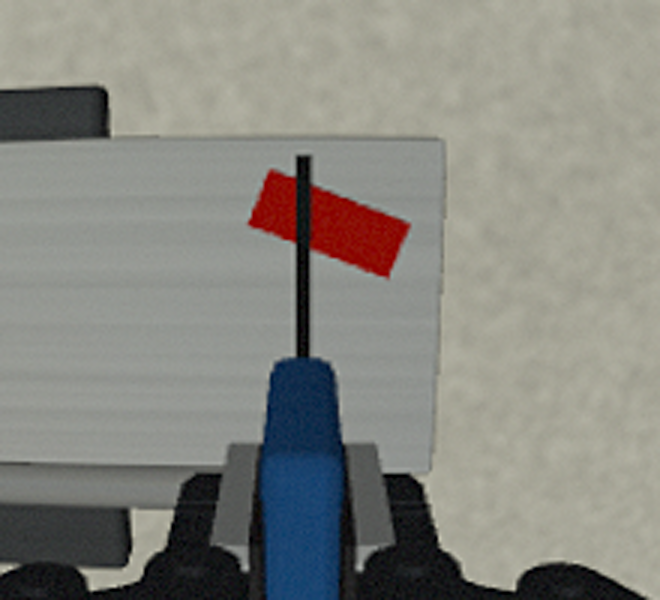

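The pointer is at crop column 303 and the mark's centre at (329,224), so it needs about 5 mm more pull.

Request:
drive_tool(series="0 .015 0 0 0 0 .02;0 .03 0 0 0 0 .02;0 .042 0 0 0 0 .02;0 .042 0 0 0 0 .02;0 .042 0 0 0 0 .02;0 .042 0 0 0 0 .02")

```text
time_s: 15.6
eef_pos: [639.7, -201.3, 105.6]
ee_rot: [-0.003, 0.955, 0.296, -0.002]
force: [-6.9, 6.6, 2.6]
grip_width: 0.128
```

Run:
```python
from h import *
p=wrist('w8.png'); P,r=pose(); print(P,telemetry.sense()['force'],telemetry.sense()['grip_width'])
f=p['frame'].astype(int)
red=(f[...,0]>110)&(f[...,1]<60)&(f[...,2]<60); red[:, :280]=0; red[:,400:]=0
ct,_=cv2.findContours(red[:230].astype(np.uint8),cv2.RETR_EXTERNAL,2); pts=np.vstack([c for c in ct if cv2.contourArea(c)>20])
R_=cv2.minAreaRect(pts); print('mark px',R_)
for v in (145,148,160,190,200):
    row=f[v,290:360].sum(1); k=np.where(row<120)[0]+290; print(v,k.min() if len(k) else None,k.max() if len(k) else None)
for z in (62,66,70): 
    M=atz(p,*R_[0],z); Q=atz(p,k.mean(),200,71) if len(k) else M; u=np.array([.5654,-.8248]); print(z,(M-Q)[:2]@u)
cv2.imwrite('pics/w8z.png',cv2.resize(cv2.imread('pics/w8.png')[90:290,220:440],(660,600),interpolation=2))
```

```text
[ 639.72432691 -201.31297797  105.62590522] [-6.5839472   5.738819    1.46577408] 0.12515944759421127
mark px ((323.36187744140625, 164.12429809570312), (50.227333068847656, 19.778467178344727), 21.447736740112305)
145 320 322
148 319 323
160 319 323
190 320 322
200 319 322
62 1.6863428176905266
66 1.673607603027337
70 1.6608723883641048
```

View pics/w8z.png

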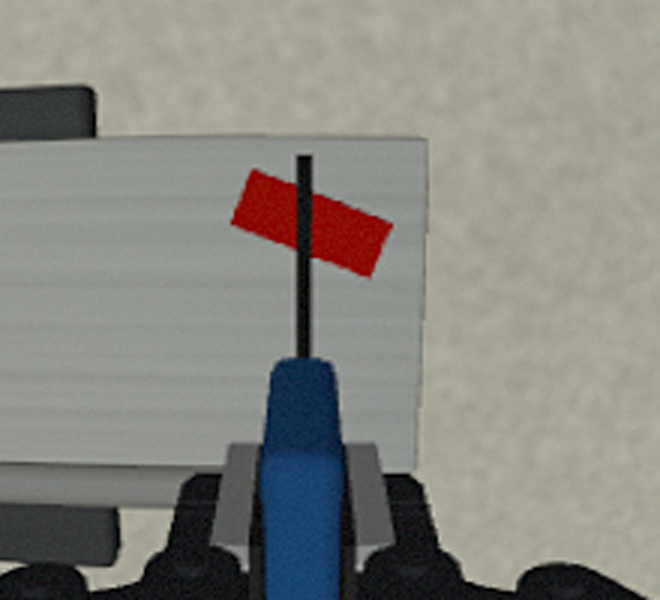

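Request:
drive_tool(series="0 .012 0 0 0 0 .02;0 .025 0 0 0 0 .02;0 .025 0 0 0 0 .02;0 .025 0 0 0 0 .02;0 .025 0 0 0 0 .02")

```text
time_s: 16.15
eef_pos: [640.7, -202.7, 105.6]
ee_rot: [-0.004, 0.955, 0.296, -0.002]
force: [-7.9, 6.4, 2.5]
grip_width: 0.127
```

```bash
cat > chk.py <<'E'
from h import *
p=wrist('w9.png'); P,r=pose(); print(P,telemetry.sense()['force'],telemetry.sense()['grip_width'])
f=p['frame'].astype(int)
red=(f[...,0]>110)&(f[...,1]<60)&(f[...,2]<60); red[:, :280]=0; red[:,400:]=0
ct,_=cv2.findContours(red[:230].astype(np.uint8),cv2.RETR_EXTERNAL,2); pts=np.vstack([c for c in ct if cv2.contourArea(c)>20])
c=cv2.minAreaRect(pts)[0]
k=np.where(f[int(c[1]),290:360].sum(1)<120)[0]+290; print(c,k)
for z in (62,70): print(z,(atz(p,*c,z)-atz(p,k.mean(),c[1],71))[:2]@np.array([.5654,-.8248]))
for n in ('top','side'):
    q=cap(n,n+'9.png')
    for m in ('objective','jar','oil','lockring','slidebox','tuberack','stain')*(n=='top'):
        for d in nets.spot_in(m,q)[:1]: print(m,np.round(d['rect']))
E
python3 chk.py
```

```text
[ 640.67612323 -202.76599451  105.62353255] [-6.99828914  5.68491649  2.29378744] 0.12609201142016935
(320.53448486328125, 163.913818359375) [319 320 321 322 323]
62 -0.351498414166018
70 -0.2797795720761105
jar [175. 229. 195. 241.]
oil [190. 168. 203. 185.]
slidebox [387. 254. 419. 290.]
tuberack [410. 188. 475. 223.]
stain [408. 134. 431. 157.]
```

The pointer is 0.3 mm from the mark's centre, and the bystanders the detector found haven't moved. Handing in.

Run:
```python
from h import *
s=telemetry.sense(); print(s['eef_pos'],s['grip_width'],s['time_s']); print(ctrl.finish_job())
```

```text
[ 640.69213426 -202.7673284   105.65724407] 0.12928310200812082 16.65
the job is handed in; nothing more can be done
None
```

I lowered the spacer ring onto the photo tube, released it, and pulled the beam slide out to the red mark. I handed the job in at 16.65 s with the gripper still holding the paddle.

- **Spacer:** it met the shoulder with about 5 N at the expected height. After release, a fit to the wrist image put it concentric with the tube and fully home (best fit at 132 mm).
- **Slide:** the pull is about 40 mm. The pointer is about 0.3 mm from the mark's centre in the last wrist image. The paddle was still gripped (opening 0.13) and steady against a spring pull of about 9 N.
- **Bystanders:** the last top view found the jar, oil, slide box, tube rack and stain bottle within 4 px of where they started. The detector did not report the objective or lock ring that time. I never took the arm near either.
- **Disagreements:**
  - The red band looks turned by about 70° from the description, so I used its centre.
  - My top-camera estimates were about 5–10 mm off the close-up wrist ones. I relied on the wrist camera, and both grasps and the fit agreed with it.

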